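Free a serviced regulator from the slide vise

TASK

The diving regulator in the vise is finished. Slide the vise's moving jaw all the way back first, leaving the regulator where it sits, then slide the regulator along the T-slot until its foot is clear of the lips, lift it out, and set it gently (no dropping) upright in the empty compartment of the parts tray. Leave the jaw open and do not disturb the pick, wrench, watch or small fittings lying about.

Things in the scene. Friction and masses are not known exactly. Their poses are not given: they have to be found in the camera images.
- vise: Low grey bench vise fixed to the table, 190 mm long (its x axis, along the slot), 86 mm wide (y), a bolt lug 20 mm wide and 16 mm tall on each long side at x -45 to -15 mm. Origin: centre of its underside. A T-slot 58 mm wide, floor 8 mm above the table, runs along its middle between side walls 27 mm tall; it is open above from x = -23 to +95 mm, but for the moving jaw.
- lips_end (a point): Where the slot's lips end: on the slot's middle line at vise x = -23 mm, 27 mm above the table. From here to the fixed-jaw end (x = -95 mm) two steel lips, underside 19 mm and top 27 mm above the table, narrow the slot to 40 mm and hold the regulator's foot down.
- fixed_jaw (a point): Top edge of the fixed jaw's face, in the middle: vise x = -60 mm, 63 mm above the table. The jaw's nose (x -81 to -60 mm) is 30 mm wide; behind it the jaw is 86 mm wide.
- jaw (a joint): Position of the vise's moving jaw (m). 0: closed, its face at vise x = -24 mm, against the regulator; grows as it slides along the vise's +x axis, away from the fixed jaw; 0.072: its stop, fully back. Starts within 6 mm of closed, slides with about 6 N of friction and stays where it is left.
- jaw_rib (a point): On the moving jaw: middle of the top of its rib, 79 mm above the table; moves with the jaw, axes as the vise. The upright steel rib, the jaw's grip, is 40 mm long (along the slot) and 24 mm wide (across it); it stands on a sole plate 40 mm long and 86 mm wide, whose top is 37 mm above the table.
- seat (a point): Where the regulator's origin stands at the start: on the slot's floor at vise x = -42 mm, 18 mm from the fixed jaw's face.
- slot_open (a point): Point on the slot's floor at vise x = +12 mm, 54 mm along the slot from the seat: with its origin here (or within about 8 mm to either side along the slot) the regulator's foot is clear of the lips, and of the jaw when that is fully back.
- regulator: Steel diving-regulator first stage, about 0.3 to 0.6 kg, standing upright in the vise, round about its z axis. Origin: centre of its underside. A round foot 52 mm wide and 8 mm thick, then a cylinder 34 mm wide up to 66 mm, then a cap 26 mm wide up to 76 mm. Its foot sits in the T-slot under the lips with 3 mm of play sideways and 3 mm above.
- tray: Shallow aluminium parts tray fixed to the table, 200 mm (x) x 140 mm (y), 25 mm tall, walls and floor 4 mm, split by one wall across its middle (at x = 0) into two compartments about 94 x 132 mm. Origin: centre of its underside. Two small fittings lie in its +x compartment; its -x compartment is empty.
- tray_empty (a point): Centre of the floor of the tray's empty compartment, 4 mm above the table; same axes as the tray.
- pick: Bystander, loose: blue-handled service pick shaped like a screwdriver, 160 mm long, lying near the middle of the table. Origin: on its underside.
- elbow: Bystander, loose: small plastic elbow fitting, 24 mm tall. Origin: on its underside.
- cap: Bystander, loose: turned steel cap, 32 mm wide, 18 mm tall, lying in the occupied compartment of the tray. Origin: on its underside.
- collar: Bystander, loose: steel collar, 34 mm wide, 10 mm tall, lying in the occupied compartment of the tray. Origin: on its underside.
- wrench: Bystander, loose: steel wrench, 190 mm long, lying flat at the left. Origin: on its underside.
- watch: Bystander, loose: dive watch, 46 mm case, 13 mm thick, lying flat at the right. Origin: on its underside.

How it is judged:
By the outcome, as a careful person would: the job done as asked, in the order asked, and still so for the second after the job is handed in, with the robot touching nothing.
It also fails if it takes over 61 s, if anything falls off the work surface, if the arm or the gripper's body presses on something with over 40 N, if the wrist force passes 120 N, or if a joint passes its speed limit or range.

ROBOT

A 7-joint arm with a two-finger parallel gripper is mounted at the origin on the work surface. World frame = base frame: x ahead of the robot, y to its left, z up, the work surface at z = 0. Lengths are in mm, angles in rad, forces in N, time in s.
With the tool pointing down it reaches from about 425 to 825 mm from the base axis. Payload 3.6 kg.
Tool frame: the origin (TCP) lies at the very end of the fingers, on their centre line; the grasp point (between the pads) lies 19 mm behind it; z points along the fingers, y is the line along which they close (so a half turn about z gives the same grasp; the last joint's range is limited). The gripper opens to 85 mm and grips with 20 to 120 N. Pads are 22 mm wide; open, the fingers measure 114 mm over their backs; the gripper's body (76 mm by 85 mm) begins 54 mm behind the grasp point. The pads swing forward as they close: fully open they stand 13 mm farther back than shut.
Start: joints at [-0.026, 0.615, -0.013, 1.423, 0.008, 1.103, -0.04], TCP at [649.971, 0.023, 231.297] pointing down, gripper open.
Joint ranges: [-3.12, 3.12], [-0.3, 2.06], [-1.34, 1.32], [0.26, 2.42], [-1.36, 4.5], [0.01, 1.98], [-2.84, 2.84]. Speed limits (rad/s): [2.79, 2.79, 3.14, 3.14, 3.14, 3.14, 3.14].

INTERFACE

Orientations are given as a unit quaternion [w, x, y, z].
In Python, from rig import move_to, movel, set_joints, gripper_to, dwell, ik, observe, camera, camera_model, MotionError, finish_job gives the robot as it stands. The module is installed in compiled form; this text tells all that it offers. Calls block until the motion is done:
- move_to(position, orientation): joint-space move of the TCP to a pose.
- movel(position, v=150, ori=None): straight line of the TCP; ori=None keeps the orientation; v is the mean speed in mm/s.
- set_joints(angles): joint-space move.
- gripper_to(opening, strength=None): finger opening in mm; strength is the grip in N (None keeps the last); returns when the fingers have stopped.
- dwell(seconds).
- ik(position, orientation): joint angles nearest the present ones, or None.
- observe(): the state.
- camera(name): name is "scene" or "side" or "wrist"; returns the picture (480x640x3 uint8, blue, green, red); there is no depth.
- camera_model(name): a dict with "mtx" (3x3 intrinsics, pixels), "rvec" (rotation vector, rad) and "tvec" (3), from world to camera coordinates, as OpenCV has them. Camera axes: x right, y down, z forward; pixel columns grow to the right and rows downward; lengths in mm; the calibration is good to about 2 mm. A picture is of the moment at which its call begins: read the wrist's pose just before it. camera_model takes no time and is no camera call; for the wrist camera it gives the pose at the moment of the call.
A pose or a line that the arm cannot do raises MotionError and nothing moves.
- finish_job(): hands the job in; it is judged then, once.
The state is a dict: "t": time; "joint_positions": joint angles; "joint_velocities": joint speeds; "effort": joint torques, N m; "position": TCP position; "tool_rot": TCP orientation; "wrist_force": force on the tool from outside, world axes, zero at the start; "ft_torque": the same for the moment, N m; "width": finger opening in mm; "grip_force": force on a finger pad.
Only numpy, scipy, OpenCV 4.12 (cv2) and the standard library are available. Lean on these libraries where they do the work, as an engineer would, in place of code of your own. Each camera call takes 0.05 s, during which the arm holds its last target. There are 200 camera calls.

## Working session

There is one attempt and no reset: what is moved stays moved. The work goes in short steps, each a Python script; the robot and the scene stay as the last script left them, time stands still between calls to the robot, and variables do not carry over. Pictures are saved under pics/ and viewed, at most 10 in all, crops included, and the job is handed in when it is done.

```bash
mkdir -p pics; ls
cat > h.py <<'E'
import numpy as np, cv2
from rig import *
def save(n,f):
    im=camera(n); cv2.imwrite('pics/'+f,im); return im
def ray(n,uv,z,m=None):
    m=m or camera_model(n); K=np.array(m['mtx'],float); R=cv2.Rodrigues(np.array(m['rvec'],float))[0]; t=np.array(m['tvec'],float).ravel()
    d=R.T@np.linalg.solve(K,[uv[0],uv[1],1]); c=-R.T@t
    return c+d*(z-c[2])/d[2]
def proj(n,p,m=None):
    m=m or camera_model(n); return cv2.projectPoints(np.array(p,float).reshape(-1,1,3),np.array(m['rvec'],float),np.array(m['tvec'],float),np.array(m['mtx'],float),None)[0].reshape(-1,2)
E
python3 - <<'E'
from h import *
save('scene','s1.png');save('side','d1.png');save('wrist','w1.png')
for n in('scene','side','wrist'):
    m=camera_model(n);R=cv2.Rodrigues(np.array(m['rvec'],float))[0];print(n,-R.T@np.array(m['tvec']).ravel(),R[2],m['mtx'][0])
print(observe())
E
```

```text
pics
scene [1412.52646023  206.33010504 1006.41900801] [-0.66922324 -0.17461338 -0.72225371] [576.01697428   0.         321.13026826]
side [ -87.23279398 -826.2457184   787.65188175] [ 0.49907342  0.6567591  -0.56532576] [524.04844333   0.         319.99836466]
wrist [650.71050886  80.26923902 371.36446067] [-0.00327168 -0.31184797 -0.95012638] [361.9404085    0.         318.62391332]
{'t': 0.15, 'joint_positions': array([-0.02652808,  0.61568153, -0.0125945 ,  1.42454362,  0.00810507,
        1.10342134, -0.04033955]), 'joint_velocities': array([-0.00084804, -0.00302246, -0.00088882, -0.00374737,  0.00121214,
       -0.00076975, -0.00142799]), 'effort': array([ 9.62922204e-04, -4.69657230e+01,  2.59976937e-01, -1.71251339e+01,
        1.01253757e-02,  7.07855565e-03,  2.07303725e-05]), 'position': array([6.49403846e+02, 1.93852727e-02, 2.30410183e+02]), 'tool_rot': array([-6.95490893e-04,  7.07058024e-01,  7.07154826e-01, -7.20990662e-04]), 'wrist_force': array([ 0.4625949 , -0.12119124,  0.17425961]), 'ft_torque': array([ 0.02637712, -0.02267984,  0.01826933]), 'grip_force': 0.0, 'width': 85.50591153612977}
```

View pics/s1.png

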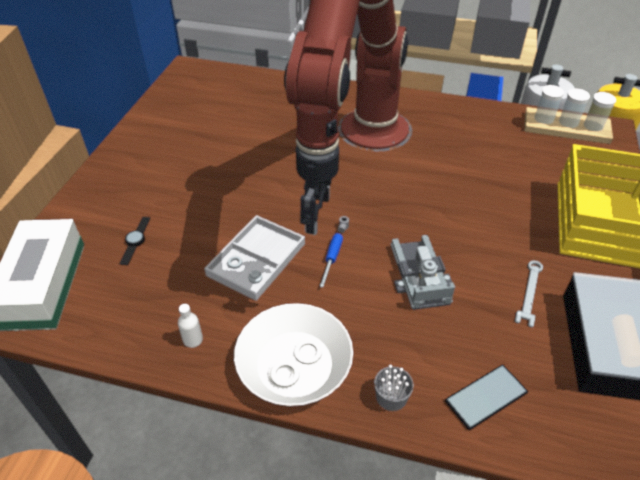

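View pics/d1.png

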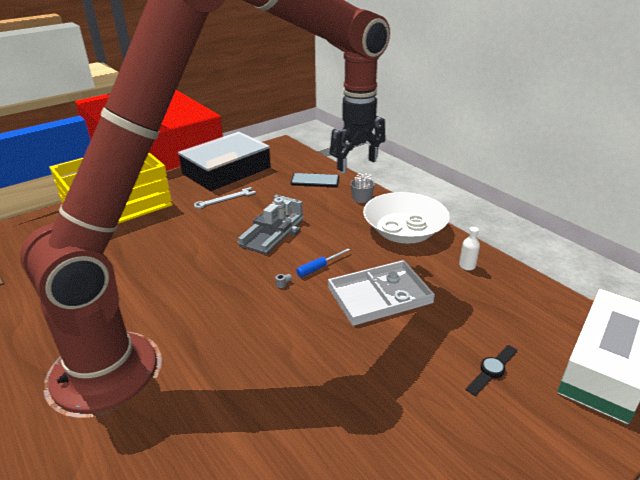

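View pics/w1.png

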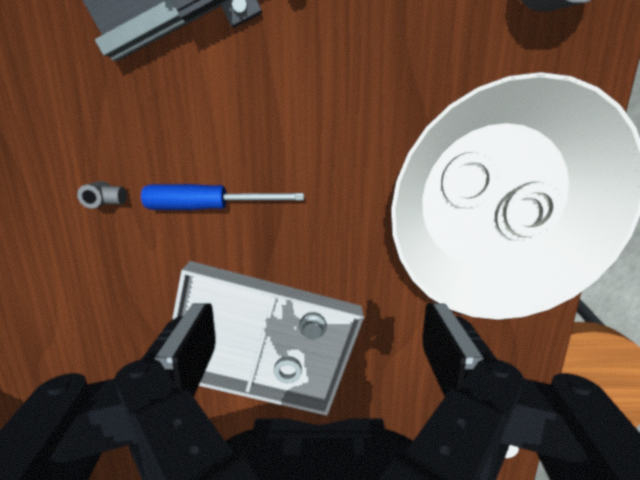

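The scene picture shows the vise at about (423,270), with its fixed jaw towards the camera at (430,290) and the slot opening towards the robot. The tray is at (256,256), with its empty compartment on the robot side, and the pick lies between them at (335,245). The side and wrist pictures agree with this. Next I'll get a wrist view over the vise.

Run:
```python
from h import *
for p in [(423,270),(400,240),(428,237),(450,300)]: print(ray('scene',p,30).round())
o=observe();v=ray('scene',(423,270),30)
# wrist measurement of the tray from present view: outer top corners
for p in [(188,263),(362,307),(328,412)]: print('tray',ray('wrist',p,25).round(1))
t=np.array([v[0],v[1]+60,300])
print(ik(t,o['tool_rot']))
move_to(t,o['tool_rot']);dwell(.2)
m=camera_model('wrist');im=save('wrist','w2.png');np.save('m2.npy',m,allow_pickle=True)
print(observe()['t'])
```

```text
[542. 215.  30.]
[464. 150.  30.]
[437. 212.  30.]
[612. 282.  30.]
tray [514.4 -63.7  25. ]
tray [ 696.2 -114.6   25. ]
tray [ 660.7 -256.4   25. ]
[-0.48909535  0.49389692 -0.02490429  1.44535401  0.01162958  1.20425889
 -0.51507554]
1.5583
```

View pics/w2.png

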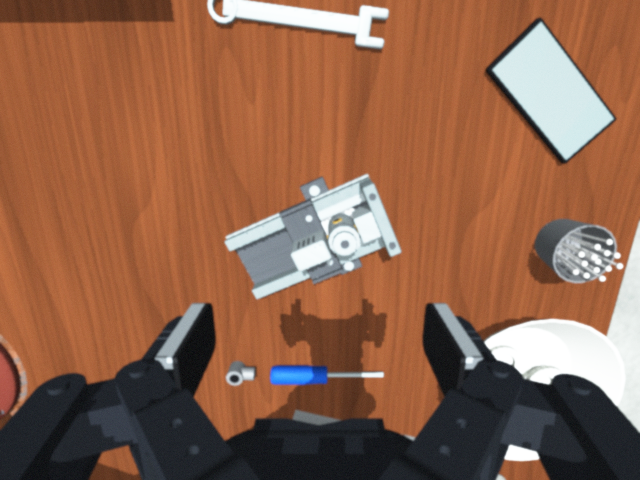

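The wrist picture shows the vise from (226,240) to (400,250). The regulator cap is at (345,240), the rib at (310,255), and vise +x points left and down. I'll enlarge it.

Run:
```python
import cv2
im=cv2.imread('pics/w2.png');cv2.imwrite('pics/w2c.png',cv2.resize(im[165:310,215:410],None,fx=4,fy=4,interpolation=cv2.INTER_CUBIC))
```

```text
(no output)
```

View pics/w2c.png

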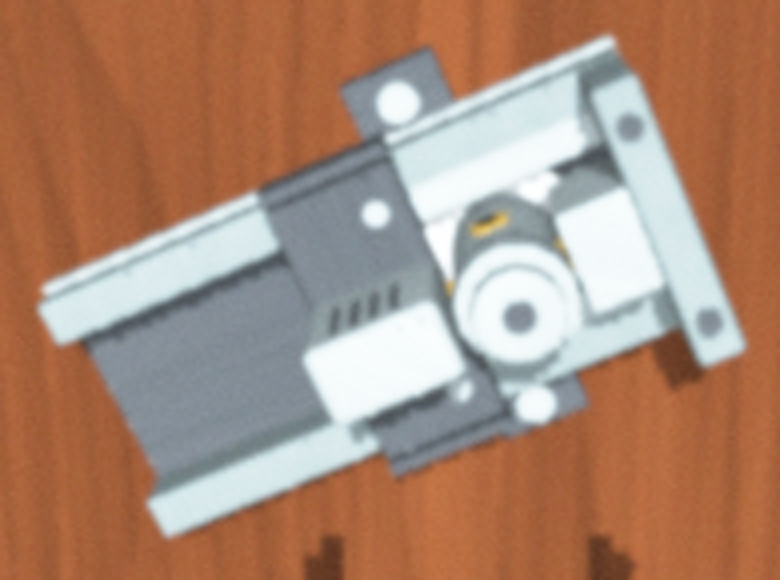

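Run:
```python
from h import *
m=np.load('m2.npy',allow_pickle=True).item()
P=lambda u,v,z: ray('wrist',(215+u/4-.375,165+v/4-.375),z,m)[:2]
rib=[P(*p,79) for p in[(306,357),(432,302),(466,367),(337,425)]]
nose=[P(*p,63) for p in[(557,215),(622,185),(665,280),(600,313)]]
jb=[P(*p,63) for p in[(593,92),(635,76),(745,345),(705,367)]]
end=[P(*p,27) for p in[(40,300),(167,538),(60,345),(150,500)]]
cap=P(518,317,76)
L=[P(45,290,27),P(610,40,27)]
for n,a in dict(rib=rib,nose=nose,jb=jb,end=end,L=L).items(): print(n,np.round(a,1).tolist(),np.mean(a,0).round(1))
ang=lambda a,b:np.degrees(np.arctan2(*(np.array(a)-b)[::-1]))
print('cap',cap.round(1),ang(rib[0],rib[1]),ang(rib[3],rib[2]),ang(L[0],L[1]),ang(np.mean(end[:2],0),np.mean(nose,0)),ang(np.mean(end[:2],0),cap),ang(jb[1],jb[2])-270,ang(end[0],end[1])+90)
# side and scene check of cap
for n in('scene','side'): print(n,proj(n,[*cap,76]).round(1),proj(n,[*np.mean(rib,0),79]).round(1))
```

```text
rib [[513.5, 213.2], [547.2, 228.6], [556.3, 210.2], [521.4, 193.4]] [534.6 211.3]
nose [[581.1, 247.9], [598.3, 256.2], [611.2, 229.4], [593.7, 219.8]] [596.1 238.3]
jb [[589.6, 281.4], [600.5, 285.6], [634.4, 210.3], [623.6, 203.8]] [612.  245.3]
end [[429.1, 211.6], [462.9, 131.2], [434.0, 197.1], [458.3, 144.6]] [446.1 171.1]
L [[430.9, 214.8], [598.2, 289.5]] [514.6 252.2]
cap [570.2 223.3] -155.3123318274363 -154.23459979522406 -155.9304259691094 -155.9547572552216 -157.30322346307233 -155.77529848018264 202.79990737797786
scene [[428.1 266.4]] [[424.9 252.5]]
side [[278.3 201.3]] [[269.6 206.3]]
```

```bash
cat >> h.py <<'E'
from scipy.spatial.transform import Rotation as Ro
def down(a):
    a=np.radians(a); y=np.array([np.cos(a),np.sin(a),0]); z=np.array([0,0,-1.]); x=np.cross(y,z)
    return Ro.from_matrix(np.c_[x,y,z]).as_quat(scalar_first=True)
E
python3 - <<'E'
from h import *
rib=np.array([534.6,211.3])
for a in(-65.5,114.5): print(a,ik([*rib,150],down(a)),ik([540,-147,120],down(-105.6)),ik([540,-147,120],down(74.4)))
move_to([*rib,175],down(-65.5));gripper_to(60,25);dwell(.2)
m=camera_model('wrist');im=save('wrist','w3.png');np.save('m3.npy',m,allow_pickle=True)
o=observe();print(o['t'],o['position'],o['width'],o['wrist_force'],proj('wrist',[*rib,79],m))
E
```

```text
-65.5 [-0.55762728  0.59746679  0.22581423  1.75022583 -0.17421846  0.8134206
 -1.39278669] [-0.03455451  0.64209502  0.41284234  1.82473667 -0.36051729  0.749316
 -1.27093976] [ 0.39568933  0.62221487 -0.26299206  1.81065527  0.22712082  0.73813072
  1.30951542]
114.5 [-0.11154743  0.63185821 -0.48494911  1.73536545  0.36974374  0.86626033
  1.23888723] [-0.03455451  0.64209502  0.41284234  1.82473667 -0.36051729  0.749316
 -1.27093976] [ 0.39568933  0.62221487 -0.26299206  1.81065527  0.22712082  0.73813072
  1.30951542]
3.0417 [534.58778606 211.31778536 175.01723191] 59.9341971701799 [-0.06989737 -0.04684808 -0.17705841] [[318.62075637 239.35899556]]
```

View pics/w3.png

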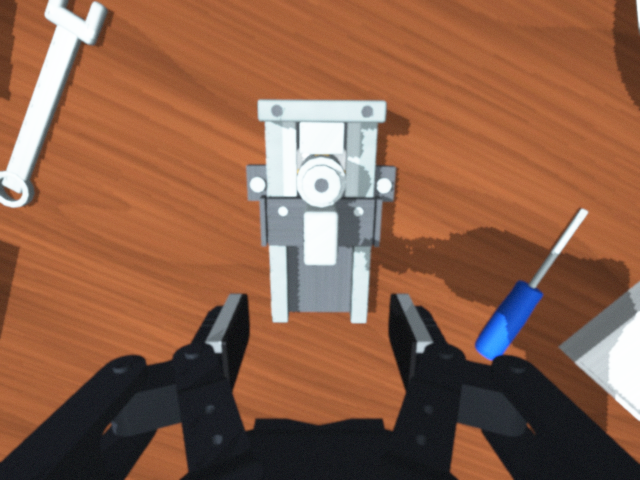

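The wrist picture shows the vise aligned with the image. The rib top is centred at (320.5,238), the cap at (321,184), the slot end at (272–370,320) and the fixed jaw's back edge at 258–386.

Run:
```python
from h import *
m=np.load('m3.npy',allow_pickle=True).item()
im=cv2.imread('pics/w3.png');g=cv2.cvtColor(im,cv2.COLOR_BGR2GRAY)
mask=cv2.inRange(g[195:280,290:350],225,255);mask=cv2.morphologyEx(mask,cv2.MORPH_OPEN,np.ones((9,9)))
c=max(cv2.findContours(mask,0,2)[0],key=cv2.contourArea);print('rib',cv2.boundingRect(c),cv2.minAreaRect(c))
P=lambda u,v,z: ray('wrist',(u,v),z,m)[:2]
r=cv2.minAreaRect(c)[0]; rib=P(r[0]+290,r[1]+195,79)
cap=P(321,184.5,84);end=P(321,320,27);jb=P(322,110,63);nose=P(322,137,63)
print(rib,cap,end,jb,nose)
ang=lambda a,b:np.degrees(np.arctan2(*(a-b)[::-1]))
print(ang(end,jb),ang(rib,jb),ang(end,nose), ang(P(287,320,27),P(297,130,27)),ang(P(351,320,27),P(346,130,27)))
```

```text
rib (15, 18, 31, 52) ((29.999998092651367, 43.49999237060547), (50.99999237060547, 29.999996185302734), 90.0)
[535.56595245 210.69233612] [570.80229874 226.11617503] [448.81160409 169.76700672] [612.73700407 244.43426626] [597.06981306 237.239699  ]
-155.51095510274112 -156.38333930466413 -155.52959611084327 -159.70027285128796 -152.5826777657991
```

Run:
```python
from h import *
X=np.array([np.cos(np.radians(-155.5)),np.sin(np.radians(-155.5)),0])
def f(s=''):
    o=observe();print(s,round(o['t'],2),o['position'].round(1),'w',round(o['width'],1),'g',round(o['grip_force'],1),'F along,lat,z',(o['wrist_force']@X).round(1),(o['wrist_force']@[-X[1],X[0],0]).round(1),o['wrist_force'][2].round(1));return o
p=np.array([535.3,210.8,0])+3*X
movel(p+[0,0,90],150);movel(p+[0,0,47],80);f('down')
gripper_to(20,30);f('grip')
o=observe()
q=o['position']
movel(q+30*X,60);f('30')
```

```text
down 4.44 [532.9 209.6  47.1] w 59.6 g 0.0 F along,lat,z -0.7 -0.2 0.0
grip 4.85 [533.1 209.3  47.6] w 23.6 g 31.3 F along,lat,z -0.2 0.2 3.4
30 5.49 [507.1 197.7  47.7] w 23.4 g 30.6 F along,lat,z -5.3 -0.4 -4.4
```

Run:
```python
from h import *
X=np.array([np.cos(np.radians(-155.5)),np.sin(np.radians(-155.5)),0])
q=np.array([533.1,209.3,47.5])
for d in(64,67,69,71,73,75,77):
    movel(q+d*X,60 if d==64 else 25);o=observe();F=o['wrist_force']@X
    print(d,((o['position']-q)@X).round(1),F.round(1),o['t'],o['width'])
    if F<-18: break
gripper_to(60);p=observe()['position'];movel([p[0],p[1],130],150);dwell(.2)
save('wrist','w4.png');o=observe();print(o['t'],o['position'],o['wrist_force'])
c=[570.8,226.1]
print(proj('wrist',[[*c,84],[*(np.array(c)+0*X[:2]),74]]))
```

```text
64 63.2 -4.4 6.2083 23.519022555999346
67 65.9 -4.1 6.475 23.36079107748534
69 67.7 -5.5 6.725 23.285898454151557
71 69.7 -5.5 6.975 23.87096071349369
73 70.9 -6.6 7.225 23.561536132446584
75 70.9 -10.1 7.475 23.408864045610635
77 70.9 -13.1 7.725 23.36778346179135
9.1167 [461.64510008 176.56505413 129.10883319] [-0.57053773 -0.37219303 -0.45262791]
[[319.05157358  25.57956381]
 [319.00526915  30.49650238]]
```

View pics/w4.png

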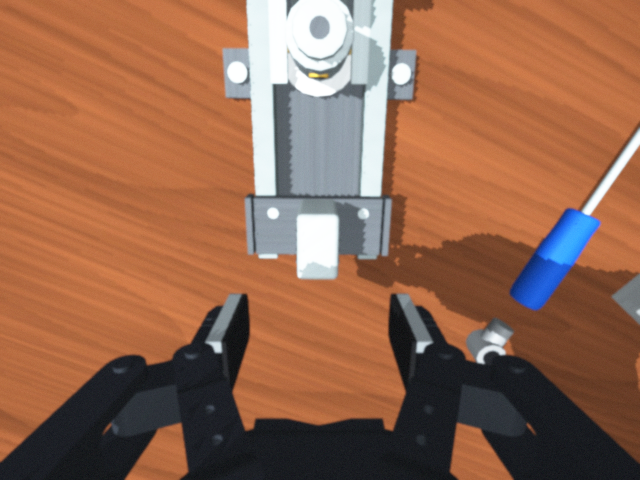

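The jaw is hard on its stop: travel ended at 70.9 mm while the force kept rising. The regulator has not moved; its cap is at (320,28), where it was predicted. Now I'll grasp it and slide it.

Run:
```python
from h import *
X=np.array([np.cos(np.radians(-155.5)),np.sin(np.radians(-155.5)),0])
def f(s=''):
    o=observe();print(s,round(o['t'],2),o['position'].round(1),'w',round(o['width'],1),'g',round(o['grip_force'],1),'F along,lat,z',(o['wrist_force']@X).round(1),(o['wrist_force']@[-X[1],X[0],0]).round(1),o['wrist_force'][2].round(1));return o
movel([570.8,226.1,130],200);movel([570.8,226.1,46],90);f('down')
gripper_to(30,60);q=f('grip')['position']
for d in(10,25,40,54):
    movel(q+d*X,60);o=f(d)
    if np.linalg.norm(o['wrist_force'])>30: break
save('side','d5.png')
```

```text
down 10.95 [571.4 226.3  46.6] w 59.9 g 0.0 F along,lat,z -0.2 -0.1 -0.2
grip 11.31 [571.4 226.3  46.9] w 32.5 g 59.8 F along,lat,z 0.7 0.2 3.7
10 11.62 [561.4 221.8  46.9] w 32.4 g 60.6 F along,lat,z 0.9 0.4 3.0
25 12.02 [547.8 215.5  46.9] w 32.4 g 60.6 F along,lat,z 1.1 0.1 2.4
40 12.42 [534.  209.3  46.9] w 32.6 g 60.6 F along,lat,z 1.1 -0.0 2.9
54 12.8 [521.3 203.5  46.9] w 32.7 g 60.7 F along,lat,z 1.1 -0.6 2.8
```

Run:
```python
from h import *
p=observe()['position']
movel(p+[0,0,4],30);o=observe();print(o['wrist_force'],o['width'])
if np.linalg.norm(o['wrist_force'])<20:
    movel(p+[0,0,90],100);dwell(.2);o=observe();print(o['wrist_force'],o['width'],o['t'])
a=save('side','d6.png');b=save('scene','s6.png')
q=proj('side',[*o['position'][:2],110])[0].astype(int);r=proj('scene',[*o['position'][:2],110])[0].astype(int)
cr=lambda im,c:cv2.resize(im[c[1]-75:c[1]+75,c[0]-50:c[0]+50],None,fx=4,fy=4)
cv2.imwrite('pics/c6.png',np.hstack([cr(a,q),cr(b,r)]))
```

```text
[-0.27660392 -0.2339892  -4.50693587] 32.50249497741227
[-0.48509757  0.01988432 -5.08536731] 32.42914139780027 14.3417
```

View pics/c6.png

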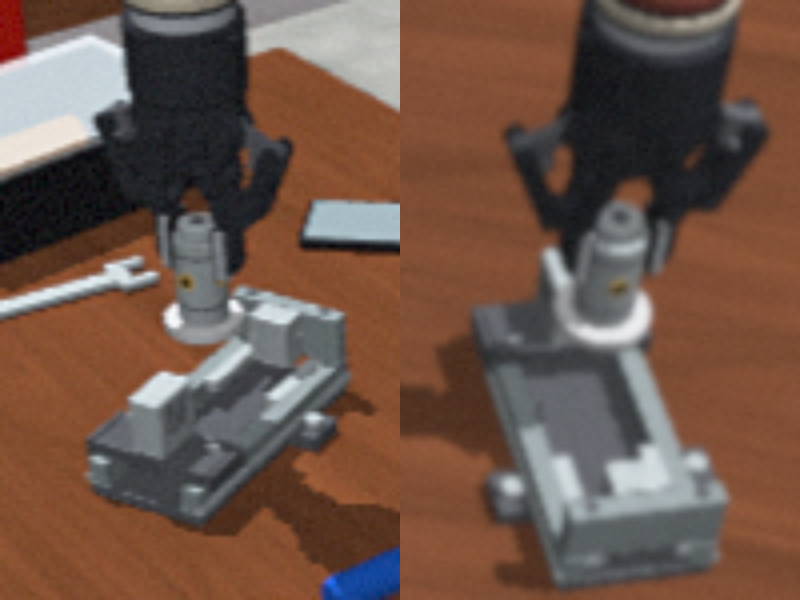

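The regulator hangs upright in the gripper, clear of the vise, and the jaw is open. Next I'll go above the tray.

Run:
```python
from h import *
p=observe()['position']
move_to([p[0],p[1]-60,180],down(-65.5))
move_to([540,-147,180],down(-105.6));dwell(.3)
m=camera_model('wrist');save('wrist','w7.png');np.save('m7.npy',m,allow_pickle=True)
o=observe();print(o['t'],o['position'],o['width'],o['wrist_force'])
```

```text
16.3083 [ 540.21885398 -146.11503146  180.01899066] 32.53837571762256 [-0.59067263  0.13531179 -5.35576399]
```

View pics/w7.png

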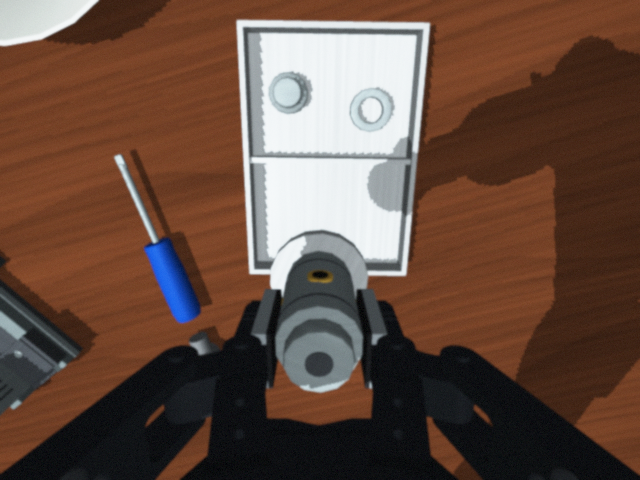

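The tray's top corners are at (237,21), (429,24), (407,276) and (249,273). The divider is at row 160, and the lower compartment is empty.

Run:
```python
from h import *
m=np.load('m7.npy',allow_pickle=True).item()
C=[ray('wrist',p,25,m)[:2] for p in[(237,21),(429,24),(407,276),(249,273)]]
D=[ray('wrist',p,25,m)[:2] for p in[(246,160),(416,160.5)]]
far=(C[0]+C[1])/2;near=(C[2]+C[3])/2;ax=(far-near);L=np.linalg.norm(ax);ax/=L
a=np.degrees(np.arctan2(ax[1],ax[0]))
mid=(far+near)/2;c=mid-49*ax
print(L,a,mid,np.mean(D,0),c,np.linalg.norm(C[0]-C[1]),np.linalg.norm(C[2]-C[3]))
if abs(L-200)<8:
    q=down(a-90)
    movel([*c,110],150,q);movel([*c,52],60)
    z=52;F0=observe()['wrist_force'][2]
    while z>40:
        z-=.7;movel([*c,z],12);o=observe()
        if o['wrist_force'][2]-F0>3: break
    print(z,F0,o['wrist_force'],o['position'],o['t'],o['width'])
save('side','d8.png')
```

```text
198.36533516675567 -16.05237567181582 [ 582.11282371 -166.71853752] [ 583.1673035  -167.55817824] [ 535.02336671 -153.16925564] 138.58708222219835 140.99895263900686
42.19999999999996 -3.8624457072146914 [-1.93896148  1.22522897  3.87098523] [ 535.15303461 -153.24012756   42.94745092] 21.5417 32.41153558175088
```

Run:
```python
from h import *
gripper_to(36,20);gripper_to(60);p=observe()['position'];movel(p+[0,0,60],60);movel(p+[0,0,160],150);move_to([520,-20,250],down(-106));dwell(.3)
a=save('side','d9.png');b=save('scene','s9.png')
o=observe();print(o['t'],o['position'],o['wrist_force'])
cv2.imwrite('pics/c9.png',np.hstack([cv2.resize(a[180:340,220:440],None,fx=1.8,fy=2.4),cv2.resize(b[190:320,190:460],(404,384))]))
```

```text
25.1583 [519.94172622 -20.8460304  249.75789524] [-0.24022097 -1.08096234 -0.3520466 ]
```

View pics/c9.png

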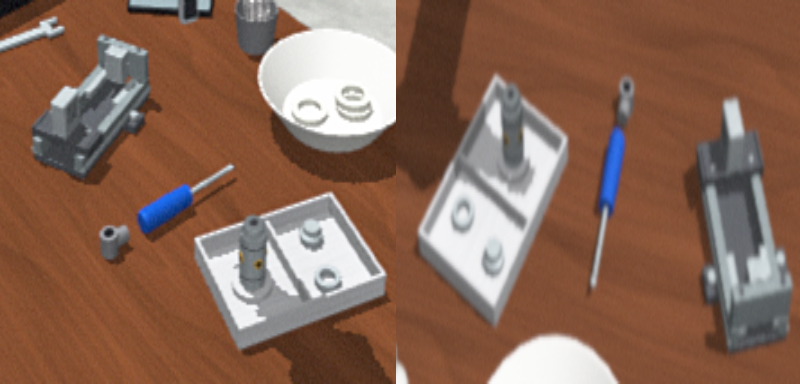

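The regulator stands upright in the empty compartment (crop left (252,290), right (515,165)). The jaw is fully back and the bystanders have not moved.

```bash
python3 -c "
from rig import *
print(finish_job())"
```

```text
the job is handed in; nothing more can be done
None
```

The job is handed in: the jaw is fully back and left open, the regulator stands upright in the tray's empty compartment, and in the last pictures the pick and fittings looked undisturbed (wrench and watch not checked up close), after about 25 s of robot time.

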